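Pack up and show the red valve to the inspection camera

ROBOT

A 6-joint arm with a two-finger parallel gripper is mounted at the origin on the work surface. World frame = base frame: x ahead of the robot, y to its left, z up, the work surface at z = 0. Lengths are in mm, angles in rad, forces in N, time in s.
With the tool pointing down it reaches from about 300 to 775 mm from the base axis. Payload 14.6 kg.
Tool frame: the origin (TCP) lies midway between the tips of the shut fingers; the grasp point (between the pads) lies 19 mm behind it; z points along the fingers, y is the line along which they close (so a half turn about z gives the same grasp; the last joint's range is limited). The gripper opens to 94 mm and grips with 3 to 60 N. Pads are 16 mm wide; open, the fingers measure 119 mm over their backs; the gripper's body (75 mm by 177 mm) begins 78 mm behind the grasp point.
Start: joints at [1.164, 0.3, 1.521, -0, 1.321, -0.067], TCP at [183.311, 518.542, 205.446] pointing down, gripper open.
Joint ranges: [-3.03, 3.03], [-0.79, 2.21], [0.23, 2.52], [-1.04, 4.18], [0, 3.07], [-2.55, 2.55]. Speed limits (rad/s): [2.22, 2.22, 2.57, 3.14, 3.14, 3.14].

INTERFACE

Orientations are given as [roll, pitch, yaw] about the fixed x, y, z axes, in that order (R = Rz(yaw) Ry(pitch) Rx(roll)).
In Python, from cell import manip, camera gives the robot as it stands.
- The arm moves only by the tool move_arm, never from a script. Its arguments are lists of equal length, an entry for each row: "dp": the shift along the world's x, y, z in mm, a list of three; "rotation": the turn, a rotation vector about the world's x, y, z in rad, a list of three; "hand": the opening, from 0 (shut) to 1 (fully open). A call has 1 to 10 rows; each row shifts and turns the commanded pose from where the row before left it; what a row does not reach is not made up. A row lasts 1/8 s, in which the tool goes at most 62.5 mm and 10.7 degrees, less where a joint would pass 70% of its speed; a pose out of reach is approached as far as the arm can. A call with a gripper value outside its range is refused whole. The fingers move at their own pace and stop on an object; "newtons" is the grip in N (left out, the last holds). Time passes only in rows, so rows that do not move let the fingers close. It gives the time, the measured TCP pose, the force, the opening and the grip force at its end, in the units of the state.
- manip.read_state(): the state, without advancing time (a new reading comes with each control period).
- camera(name): name is "side" or "top" or "wrist"; returns a dict with "image" (384x512x3 uint8, red, green, blue), "fx", "fy", "cx", "cy" (pixels), "R" (3x3) and "t" (3): a world point X has camera coordinates R X + t; the wrist camera has in their place "mount" (4x4, takes a point from camera to tool coordinates, whose origin is the TCP and whose axes are the flange's). Camera axes: x right, y down, z forward; pixel columns grow to the right and rows downward; lengths in mm; the calibration is good to about 2 mm. A picture is of the moment at which its call begins: read the wrist's pose just before it. There is no depth.
- manip.sign_off(): hands the job in; it is judged then, once.
The state is a dict: "clock": time; "joints": joint angles; "qd": joint speeds; "effort": joint torques, N m; "eef_pos": TCP position; "eef_rot": TCP orientation; "wrist_force": force on the tool from outside, world axes, zero at the start; "moment": the same for the moment, N m; "finger_gap": finger opening in mm; "finger_force": force on a finger pad.
Only numpy, scipy, OpenCV 4.12 (cv2) and the standard library are available. Lean on these libraries where they do the work, as an engineer would, in place of code of your own. Each camera call takes 0.05 s, during which the arm holds its last target. There are 200 camera calls.

TASK

The box of finished engine valves is packed, but its lid stands open in front of the inspection camera: first shut the lid fully, then lift the valve with the red-painted stem out of the wooden rack and hold it up to the camera. Present it with the flat face of its head towards the lens, square to it, centred in front of it and 130 mm away, and finish holding it still there in the gripper, touching nothing else. Leave the other two valves, the red can and the white bottle as they are.

Things in the scene. Friction and masses are not known exactly. Their poses are not given: they have to be found in the camera images.
- box: grey steel box fixed to the bench, 160 (x) x 200 (y) x 70 high, holding four finished valves lying down (all below its rim, not to be touched). Origin: centre of its underside; z up; its x points from the robot's side to the lid's hinge, which runs along y on the far (+x) rim.
- lid (a joint): angle of the blue lid, rad: 0 = shut flat on the rim, 1.57 = upright; starts at 1.5 to 1.8, stop at 1.95. Stiff hinge: it stays where it is left and must be pushed all the way down (about 2 N at the free edge moves it). Plain plate, edge 162 from the hinge, 204 wide, 6 thick, 200 g, no knob; a black tongue 60 wide, 6 thick, sticks out 14 past the middle of its free edge.
- lid_hinge (a point): point on the hinge axis at mid-length, on the box's far rim (70 high, 80 on the +x side of the box's origin); it lies in the lid's underside plane.
- lid_edge (a point): middle of the lid's free edge, 160 from the hinge, on its outer face (the top face when shut, the face towards the camera when upright). Moves with the lid.
- camera: stand of the inspection camera, fixed to the bench just beyond the box: round foot of radius 45 with its centre 30 on +x of the origin, short post. Origin on the bench, z up; its -x is the side to which the camera looks, over the box. About 120 to 140 high in all.
- camera_head: the inspection camera: black housing 45 x 45 x 50, short aluminium lens tube, white ring light of outer radius 29 around it. Origin: centre of the lens, 120 above the bench. z is the optical axis, out of the lens: it rises at 50 degrees above the horizontal (40 degrees off vertical), leaning towards the box and the robot. y is level.
- lens (a point): centre of the lens (origin of camera_head).
- focus (a point): point in the air on the optical axis, 130 in front of the lens: where the centre of the valve's head face belongs. 220 above the bench, over the far rim of the box.
- rack: light wooden rack fixed to the bench, 230 (x) x 70 (y) x 20 high, with three round recesses 44 wide and 8 deep, in a row along its x, 75 apart, the middle one at its centre. One valve stands in each, head down. Origin: centre of its underside, z up.
- valve_red: steel engine valve, 90 g or so, upper 40 of the stem painted red. Flat round head of diameter 40 (its face down in the recess, 12 above the bench), tapering within 28 to a stem of diameter 10; 110 long in all. Origin: centre of the flat head face; z runs from the face along the stem to its end. In which recess it stands varies.
- valve_red_end (a point): free end of the red valve's stem, 110 along z from its head face.
- valve_blue: same valve with a blue-painted stem, in another recess; leave it.
- valve_white: same valve with a white-painted stem, in another recess; leave it.
- red_can: red can, diameter 96, 120 high, standing on the bench right of the rack; leave it. Origin: centre of its underside.
- spray: white bottle with yellow cap, diameter 60, 180 high, standing left of the box; leave it. Origin: centre of its underside.

How it is judged (in metres and radians):
On the way, in this order (a step that is already met when the one before it is completed fails the run):
1. the lid is shut (value of joint lid below 0.06 rad), for 0.2 s.
2. the red valve is lifted clear of the rack in the fingers (height (world z) of valve_red above 0.06 m and contact force between valve_red and the fingers above 0.5 N), for 0.2 s.
At the end, for the whole second after the job is handed in: Lid shut (under 0.06 rad); red valve held still in the fingers, centre of its head face within 20 mm of the point 130 mm in front of the lens, axis within 0.2 rad of the optical axis, head towards the lens; valve and robot touch neither box nor camera; other things where they were (value of joint lid below 0.06 rad and distance between valve_red and focus below 0.02 m and angle between the z axis of valve_red and the z axis of camera_head, either way round below 0.2 rad and z of valve_red_end in the frame of camera_head above 0.2 m and contact force between valve_red and the fingers above 0.5 N and contact force between each of valve_red, the arm, the fingers and box below 0.1 N and contact force between each of valve_red, the arm, the fingers and camera below 0.1 N and linear speed of valve_red below 0.02 m/s); the arm keeps its last pose, push and grip.
It fails at once if another valve was moved or tipped (distance of any of valve_blue, valve_white from where it was at the start of the episode above 0.02 m or angle between any of valve_blue, valve_white's own z axis and vertical above 0.35 rad).
It fails at once if the can or the white bottle was moved (distance of any of red_can, spray from where it was at the start of the episode above 0.03 m).
It also fails if it takes over 58 s, if anything falls off the work surface, if the arm or the gripper's body presses on something with over 40 N, if the wrist force passes 120 N, or if a joint passes its speed limit or range.

## Working session

There is one attempt and no reset: what is moved stays moved. The work goes in short steps, Python scripts to look and compute and a tool call to move; the robot and the scene stay as the last step left them, time stands still between calls to the robot, and variables do not carry over. Pictures are saved under pics/ and viewed, at most 10 in all, crops included, and the job is handed in when it is done.

Besides the shell and the picture viewer there is one more tool, called after "Request:" as name(argument=value, ...), one argument or row to a line, values as JSON. move_arm: Moves the arm, as the interface text tells. Its arguments: {"type":"object","properties":{"dp":{"type":"array","items":{"type":"array","items":{"type":"number"}}},"rotation":{"type":"array","items":{"type":"array","items":{"type":"number"}}},"hand":{"type":"array","items":{"type":"number"}},"newtons":{"type":"number"}},"required":["dp","rotation","hand"]}

```bash
mkdir -p pics; ls; python3 - <<'E'
from cell import manip, camera
import cv2,numpy as np
s=manip.read_state(); print(s)
for n in("side","top","wrist"):
    c=camera(n); cv2.imwrite(f"pics/{n}0.png",c["image"][:,:,::-1]); np.savez(f"pics/{n}0.npz",**c)
    print(n,{k:np.round(v,3).tolist() for k,v in c.items() if k!="image"})
E
```

```text
pics
{'clock': 0.0, 'joints': array([ 1.16443211e+00,  3.00411146e-01,  1.52158274e+00,  2.45592764e-05,
        1.32073039e+00, -6.65887348e-02]), 'qd': array([-1.59955604e-03, -7.41448619e-04, -1.15311375e-03,  7.35383424e-05,
        9.66534309e-04, -8.97835076e-04]), 'effort': array([ 6.75143256e-04, -5.31804836e+01, -3.52735126e+01,  7.08563067e-02,
        2.44116521e-02, -6.48323976e-05]), 'eef_pos': array([183.18509352, 518.31028649, 204.9185236 ]), 'eef_rot': array([-3.14046512e+00, -9.90337019e-05,  2.80181102e+00]), 'wrist_force': array([-0.3317032 ,  0.66461459,  0.49954394]), 'moment': array([ 0.03530834,  0.01070639, -0.00351627]), 'finger_force': 0.0, 'finger_gap': 93.96452766224597}
side {'fx': 461.058, 'fy': 461.058, 'cx': 256.381, 'cy': 191.872, 'R': [[0.794, -0.608, 0.01], [-0.296, -0.4, -0.868], [0.532, 0.686, -0.497]], 't': [-430.777, 277.016, 1064.371]}
top {'fx': 358.654, 'fy': 358.654, 'cx': 261.255, 'cy': 185.548, 'R': [[0.021, -1.0, 0.01], [-0.994, -0.022, -0.109], [0.109, -0.008, -0.994]], 't': [-59.104, 569.153, 1196.638]}
wrist {'fx': 272.716, 'fy': 272.716, 'cx': 254.335, 'cy': 194.357, 'mount': [[-0.0, -0.961, -0.277, 80.661], [1.0, -0.0, -0.0, 0.624], [0.0, -0.277, 0.961, -179.658], [0.0, 0.0, 0.0, 1.0]]}
```

View pics/side0.png

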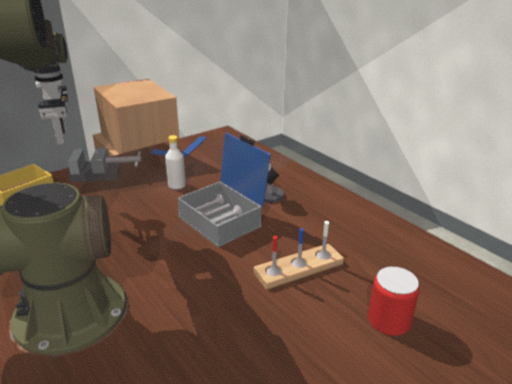

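View pics/top0.png

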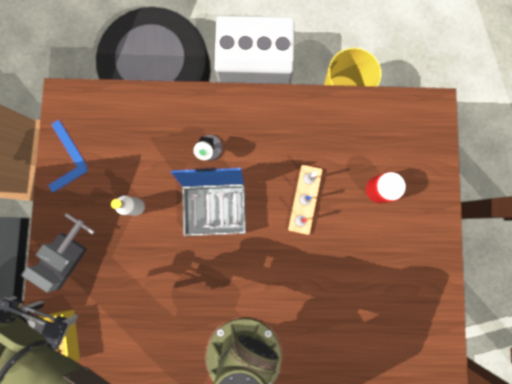

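The side view shows the blue lid standing open at about (245,170), the red valve nearest the robot at (275,255), the can at (393,300) and the bottle at (175,165). In the top view the box is at (214,205), the camera at (208,150) and the rack at (306,200). I'll zoom in for exact pixels.

```bash
python3 - <<'E'
import cv2
for n,(x0,y0,x1,y1),k in(("top",(170,130,330,245),5),("side",(170,125,350,260+30),4)):
    im=cv2.imread(f"pics/{n}0.png")[y0:y1,x0:x1]
    im=cv2.resize(im,None,fx=k,fy=k,interpolation=cv2.INTER_CUBIC)
    for x in range(x0,x1,20): cv2.putText(im,str(x),((x-x0)*k,10),0,.35,(0,255,255)); cv2.line(im,((x-x0)*k,12),((x-x0)*k,18),(0,255,255))
    for y in range(y0+(-y0)%20,y1,20): cv2.putText(im,str(y)+"-",(0,(y-y0)*k+4),0,.35,(0,255,255))
    im=im[:600]; cv2.imwrite(f"pics/{n}0z.png",im); print(im.shape)
E
```

```text
(575, 800, 3)
(600, 720, 3)
```

View pics/top0z.png

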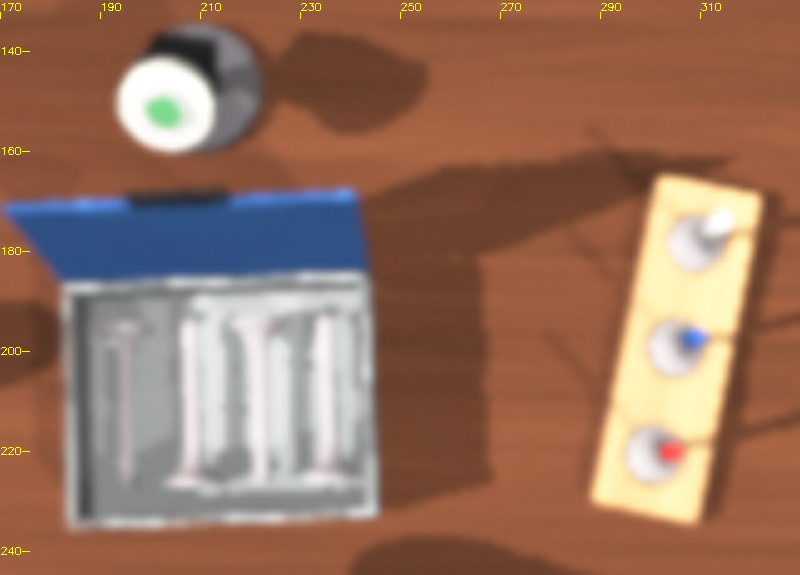

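View pics/side0z.png

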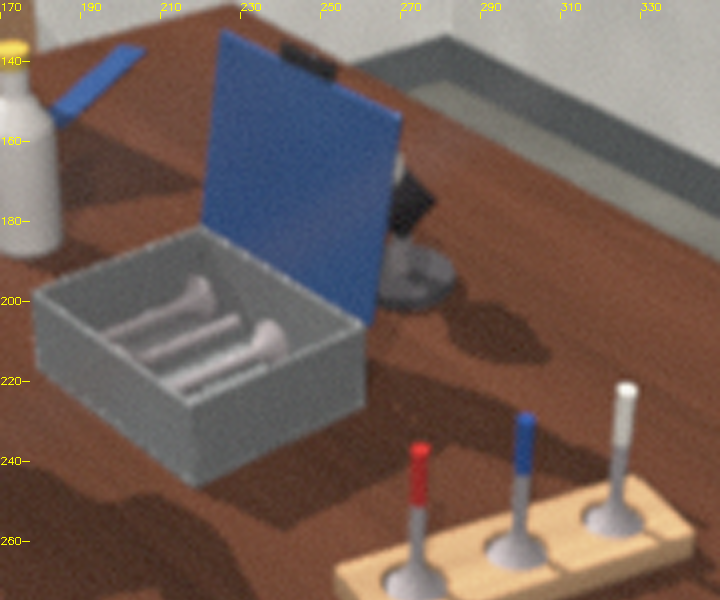

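The zooms give the corner pixels: top view box rim from (183.6,235.6) to (243.6,185.6), red stem end (304.4,220.6), lens (202.6,152.4), camera foot centre about (208.6,148). In the side view the red stem end is at (275.2,236.5). Next I fit the poses.

```bash
cat >h.py <<'E'
import numpy as np
from scipy.optimize import least_squares
from scipy.spatial.transform import Rotation as Rt
C={n:np.load(f"pics/{n}0.npz") for n in("side","top")}
def proj(c,X):
    p=np.asarray(X)@c["R"].T+c["t"]; return p[:,:2]/p[:,2:]*[c["fx"],c["fy"]]+[c["cx"],c["cy"]]
def rz(a): return Rt.from_euler("z",a).as_matrix()
def T(x,y,a,P): return np.asarray(P,float)@rz(a).T+[x,y,0]
E
python3 - <<'E'
from h import *
t=lambda *p:np.array(p)/5+[170,130]
s=lambda *p:np.array(p)/4+[170,125]
tp=t((68,528),(378,515)); sp=s((35,293),(192,405),(365,327),(203,228),(195,485),(363,408))
A=[(-80,100,70),(-80,-100,70)];B=[(-80,100,70),(-80,-100,70),(80,-100,70),(80,100,70),(-80,-100,0),(80,-100,0)]
tl=t((8,207),(355,192)); sl=s((222,30),(401,118))
def lid(a): return np.array([(80-162*np.cos(a),y,70+162*np.sin(a)) for y in(102,-102)])
def f(p):
    x,y,a,l=p
    return np.concatenate([proj(C["top"],T(x,y,a,A))-tp,proj(C["side"],T(x,y,a,B))-sp,proj(C["top"],T(x,y,a,lid(l)))-tl,proj(C["side"],T(x,y,a,lid(l)))-sl]).ravel()
r=least_squares(f,[480,150,0,1.6]);print("box",r.x.round(3));print(r.fun.round(1).reshape(-1,2).tolist())
# rack & valves
rc=[(115,35,20),(115,-35,20),(-115,-35,20),(-115,35,20)];vt=[(-75,0,122),(0,0,122),(75,0,122)]
tr=t((660,177),(762,195),(697,524),(593,500));tv=t((672,453),(692,340),(719,221));sv=s((421,446),(525,415),(627,386))
g=lambda p:np.concatenate([proj(C["top"],T(*p,rc))-tr,proj(C["top"],T(*p,vt))-tv,proj(C["side"],T(*p,vt))-sv]).ravel()
r2=least_squares(g,[480,-150,0]);print("rack",r2.x.round(3));print(r2.fun.round(1).reshape(-1,2).tolist())
print("valves",T(*r2.x,vt).round(1).tolist())
for i in range(3):
    k=least_squares(lambda p:np.concatenate([proj(C["top"],[p])-tv[i],proj(C["side"],[p])-sv[i]]).ravel(),[480,-150,120]);print(k.x.round(1),k.cost.round(2))
# lens/foot from top at known z
def atz(uv,z): return least_squares(lambda p:(proj(C["top"],[[p[0],p[1],z]])-uv).ravel(),[600,150]).x.round(1)
def atzs(uv,z): return least_squares(lambda p:(proj(C["side"],[[p[0],p[1],z]])-uv).ravel(),[600,150]).x.round(1)
print("lens",atz(t((165,108)),120),"foot",atz(t((193,90)),8),atzs(s((413,278)),8))
E
```

```text
box [4.84811e+02 1.06660e+02 6.00000e-02 1.73300e+00]
[[0.5, -0.8], [-0.2, -0.6], [-1.3, -0.5], [-0.4, 0.3], [0.5, -0.2], [-0.5, -0.6], [-0.4, 1.1], [0.7, -0.4], [-0.6, -0.4], [1.1, 0.0], [-0.3, 0.0], [-0.0, -0.1]]
rack [ 5.27998e+02 -1.99175e+02 -1.90000e-01]
[[-0.1, -0.6], [-0.8, -0.0], [-0.8, -0.6], [-0.1, -0.2], [0.4, -0.5], [1.1, -1.2], [0.3, -0.4], [-0.9, 1.0], [-0.5, 1.1], [-0.8, 1.1]]
valves [[454.4, -185.0, 122.0], [528.0, -199.2, 122.0], [601.6, -213.4, 122.0]]
[ 454.9 -185.1  124.6] 0.64
[ 527.1 -198.   124.7] 1.31
[ 601.9 -213.6  125.1] 0.44
lens [665.8 142.9] foot [701.8 141.6] [711.  127.8]
```

Request:
move_arm(
  dp=[
    [0, 0, 50],
    [0, 0, 50],
    [0, 0, 50],
    [36, -34, 0],
    [36, -34, 0],
    [36, -34, 0],
    [36, -34, 0],
    [36, -34, 0],
    [36, -34, 0],
    [36, -34, 0],
  ],
  rotation=[
    [0, 0, 0],
    [0, 0, 0],
    [0, 0, 0],
    [0, 0, 0.085],
    [0, 0, 0.085],
    [0, 0, 0.085],
    [0, 0, 0.085],
    [0, 0, 0],
    [0, 0, 0],
    [0, 0, 0],
  ],
  hand=[0, 0, 0, 0, 0, 0, 0, 0, 0, 0],
  newtons=20,
)

```text
clock: 1.4
eef_pos: [436.3, 279.2, 355.3]
eef_rot: [-3.141, -0.0, -3.141]
wrist_force: [0.7, 0.2, -0.2]
finger_gap: 0.8
finger_force: 0.0
```

Request:
move_arm(
  dp=[
    [36, -34, 0],
    [36, -34, 0],
    [36, -34, 0],
    [36, -34, 0],
    [36, -34, 0],
    [0, 0, 0],
    [0, 0, 0],
  ],
  rotation=[
    [0, 0, 0],
    [0, 0, 0],
    [0, 0, 0],
    [0, 0, 0],
    [0, 0, 0],
    [0, 0, 0],
    [0, 0, 0],
  ],
  hand=[0, 0, 0, 0, 0, 0, 0],
)

```text
clock: 2.28
eef_pos: [615.0, 110.9, 355.2]
eef_rot: [3.142, -0.001, -3.141]
wrist_force: [0.0, 0.7, -0.0]
finger_gap: 0.4
finger_force: 0.0
```

```bash
python3 - <<'E'
from cell import manip, camera
import cv2,numpy as np
s=manip.read_state(); print({k:np.round(s[k],3).tolist() for k in("clock","joints","eef_pos","eef_rot","wrist_force")})
c=camera("wrist"); np.savez("pics/w1.npz",**c,pos=s["eef_pos"],rot=s["eef_rot"])
cv2.imwrite("pics/w1.png",cv2.resize(c["image"][:,:,::-1],(800,600),interpolation=cv2.INTER_CUBIC))
E
```

```text
{'clock': 2.275, 'joints': [0.12, 0.425, 1.014, 0.0, 1.703, -1.451], 'eef_pos': [615.018, 110.902, 355.166], 'eef_rot': [3.142, -0.001, -3.141], 'wrist_force': [0.041, 0.654, -0.005]}
```

View pics/w1.png

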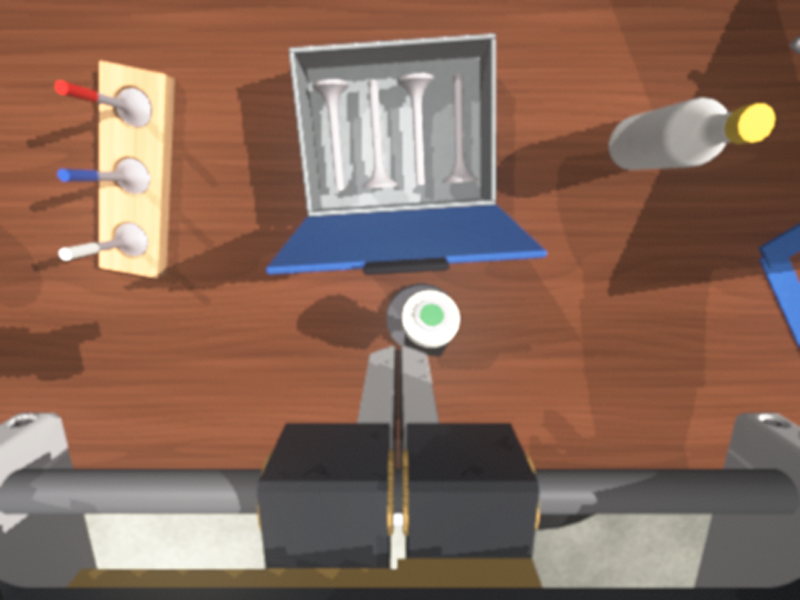

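The wrist view shows the lens (green) at (431,315) of 800x600, the foot's left and top edges at x=388 and y=285, the lid edge corners at (268,271) and (546,253), and all valves standing.

```bash
cat >>h.py <<'E'
def wcam(f):
    c=np.load(f); M=c["mount"]; R=Rt.from_euler("xyz",c["rot"]).as_matrix()
    Rw=R@M[:3,:3]; tw=R@M[:3,3]+c["pos"]
    return dict(R=Rw.T,t=-Rw.T@tw,fx=c["fx"],fy=c["fy"],cx=c["cx"],cy=c["cy"])
E
python3 - <<'E'
from h import *
W=wcam("pics/w1.npz"); t=lambda *p:np.array(p)/5+[170,130]; w=lambda *p:np.array(p)/1.5625
def atz(c,uv,z): return least_squares(lambda p:(proj(c,[[p[0],p[1],z]])-uv).ravel(),[600,150]).x.round(1)
k=least_squares(lambda p:np.concatenate([proj(C["top"],[p])-t((163,112)),proj(W,[p])-w((431,315))]).ravel(),[660,150,120]);print("lens tri",k.x,k.cost)
print("lens",atz(W,w((431,315)),120),"ring",atz(W,w((430.5,319)),115),atz(C["top"],t((163,112)),120),"foot",atz(W,w((425,322)),8))
print("foot edge L",atz(W,w((388,317)),8),"T",atz(W,w((420,285)),8), "top view foot R",atz(C["top"],t((260,90)),8),"B",atz(C["top"],t((193,153)),8))
# box pts
for p in((290,49),(494,36)): print("near rim",atz(W,w(p),70))
for p,z in (((268,271),230),((546,253),230)): print("lid edge",atz(W,w(p),z))
for p in((61,88),(64,175),(66,255)): print("valve",atz(W,w(p),122))
for a in np.arange(-.3,.31,.1):
  # predicted housing/foot for yaw
  print(a.round(2),proj(W,T(0,0,a,[(-0,0,120)])+[666,139,0]).round(1))
E
```

```text
lens tri [662.58885598 144.40827526 129.37842386] 0.3004470213118979
lens [665.9 145.6] ring [671.8 145.6] [663.1 144.1] foot [710.9 147.2]
foot edge L [704.   99.1] T [661.4 140. ] top view foot R [702.9  94.4] B [656.8 139.9]
near rim [411.5   7.3]
near rim [400.5 204.3]
lid edge [597.5  17.1]
lid edge [584.3 218.3]
valve [ 455.7 -184.8]
valve [ 529. -198.]
valve [ 603.8 -212.2]
-0.3 [[271.7 201.7]]
-0.2 [[271.7 201.7]]
-0.1 [[271.7 201.7]]
0.0 [[271.7 201.7]]
0.1 [[271.7 201.7]]
0.2 [[271.7 201.7]]
0.3 [[271.7 201.7]]
```

Request:
move_arm(
  dp=[
    [10, 4, 0],
    [0, 0, -46],
    [0, 0, -46],
    [0, 0, -44],
    [-25, -1, 0],
    [-25, -2, 0],
    [-25, -1, 0],
    [-20, -1, -5],
    [-20, -1, -8],
    [-20, -2, -10],
  ],
  rotation=[
    [0, 0, 0],
    [0, 0, 0],
    [0, 0, 0],
    [0, 0, 0],
    [0, 0, 0],
    [0, 0, 0],
    [0, 0, 0],
    [0, 0, 0],
    [0, 0, 0],
    [0, 0, 0],
  ],
  hand=[0, 0, 0, 0, 0, 0, 0, 0, 0, 0],
)

```text
clock: 3.58
eef_pos: [489.3, 107.6, 197.1]
eef_rot: [3.141, 0.002, -3.14]
wrist_force: [2.0, -0.2, 0.6]
finger_gap: 0.1
finger_force: 0.6
```

Request:
move_arm(
  dp=[
    [-18, -1, -13],
    [-14, -1, -14],
    [-14, -1, -18],
    [-12, -1, -20],
    [-9, 0, -20],
    [-6, 0, -20],
    [-3, 0, -14],
    [-1, 0, -6],
    [0, 0, 0],
  ],
  rotation=[
    [0, 0, 0],
    [0, 0, 0],
    [0, 0, 0],
    [0, 0, 0],
    [0, 0, 0],
    [0, 0, 0],
    [0, 0, 0],
    [0, 0, 0],
    [0, 0, 0],
  ],
  hand=[0, 0, 0, 0, 0, 0, 0, 0, 0],
)

```text
clock: 4.7
eef_pos: [414.1, 103.2, 75.6]
eef_rot: [3.141, 0.003, -3.14]
wrist_force: [-27.0, -4.1, 68.7]
finger_gap: 0.6
finger_force: 34.5
```

Request:
move_arm(
  dp=[
    [0, 0, 10],
    [0, 0, 50],
    [20, 6, 50],
    [40, 10, 45],
    [40, 10, 45],
    [0, 0, 0],
  ],
  rotation=[
    [0, 0, 0],
    [0, 0, 0],
    [0, 0, 0],
    [0, 0, 0],
    [0, 0, 0],
    [0, 0, 0],
  ],
  hand=[0, 0, 0, 0.5, 0.5, 0.5],
)

```text
clock: 5.45
eef_pos: [515.6, 129.5, 274.4]
eef_rot: [3.141, 0.005, -3.141]
wrist_force: [0.2, -0.9, -1.0]
finger_gap: 26.7
finger_force: 0.0
```

```bash
python3 - <<'E'
from cell import manip, camera
import cv2,numpy as np
s=manip.read_state(); print({k:np.round(s[k],3).tolist() for k in("clock","eef_pos","eef_rot","wrist_force","finger_gap")})
c=camera("wrist"); np.savez("pics/w2.npz",**c,pos=s["eef_pos"],rot=s["eef_rot"]); d=camera("side")
import sys; sys.path.insert(0,'.')
from h import *
L=[(665,145,120)]; W=wcam("pics/w2.npz"); u=proj(W,L)[0].astype(int); v=proj(C["side"],[(680,145,80)])[0].astype(int); print(u,v)
def crop(im,u,k):
    h=np.clip(u-[40,50],0,None); print(h); return cv2.resize(im[h[1]:h[1]+100,h[0]:h[0]+80,::-1],(400,500),interpolation=cv2.INTER_CUBIC)
cv2.imwrite("pics/cz.png",np.hstack([crop(c["image"],u,5),crop(d["image"],v,5)]))
cv2.imwrite("pics/side2.png",d["image"][:,:,::-1])
E
```

```text
{'clock': 5.45, 'eef_pos': [515.563, 129.518, 274.352], 'eef_rot': [3.141, 0.005, -3.141], 'wrist_force': [0.187, -0.88, -0.979], 'finger_gap': 26.725}
[264 284] [263 175]
[224 234]
[223 125]
```

View pics/cz.png

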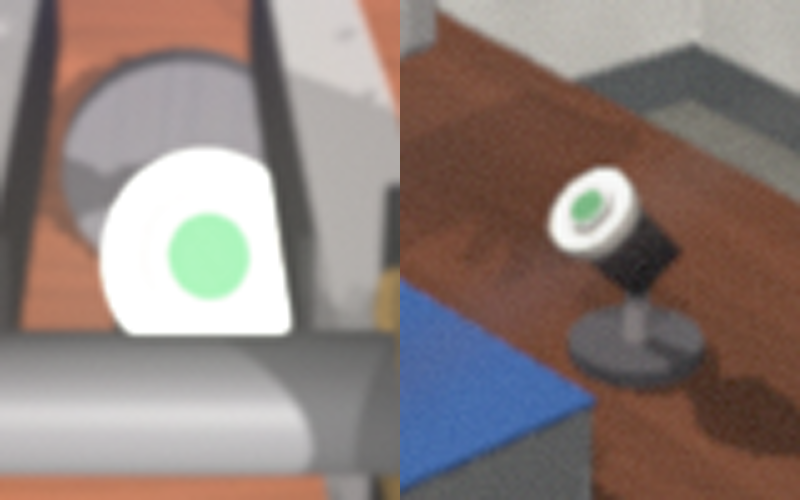

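The lid is flat shut. In the left crop the lens is at (208,256) and the foot's arc passes (62,165), (85,100), (130,60), (180,48). In the right crop (side view) the lens is at (587,206), and the foot's top runs from x=567 to 706 with its centre near (636,341).

```bash
python3 - <<'E'
from h import *
W=wcam("pics/w2.npz"); W1=wcam("pics/w1.npz"); S=C["side"];Tt=C["top"]
w=lambda *p:np.array(p)/5+[224,234]; s=lambda *p:(np.array(p)-[400,0])/5+[223,125]
l=[(W,w((208,256))),(S,s((587,206))),(W1,np.array([431,315])/1.5625),(Tt,np.array((163,112))/5+[170,130])]
r=least_squares(lambda p:np.concatenate([(proj(c,[p])-u).ravel() for c,u in l]),[665,145,120]);print("lens",r.x.round(1),r.fun.round(1))
r=least_squares(lambda p:np.concatenate([(proj(c,[[*p,120]])-u).ravel() for c,u in l]),[665,145]);print("lens z120",r.x.round(1),r.fun.round(1)); L=r.x
def atz(c,uv,z): return least_squares(lambda p:(proj(c,[[p[0],p[1],z]])-uv).ravel(),[600,150]).x
for z in(6,10,14):
    P=np.array([atz(W,u,z) for u in w((62,165),(85,100),(130,60),(180,48),(245,65))])
    q=least_squares(lambda p:np.hypot(*(P-p).T)-45,[700,140]);print(z,q.x.round(1),q.fun.round(1),"side",atz(S,s((636.5,341)),z).round(1),"LR",atz(S,s((567,340)),z).round(1),atz(S,s((706,345)),z).round(1))
    d=L-q.x; print("yaw",np.arctan2(-d[1],-d[0]),np.hypot(*d))
print("axis tool")
E
```

```text
lens [666.3 145.6 119. ] [-0.4 -0.2 -0.7 -0.1 -0.   0.  -0.4 -0.9]
lens z120 [665.8 145.5] [-0.4 -0.1 -0.8 -0.3 -0.1 -0.  -0.4 -0.8]
6 [704.  142.3] [ 0.4 -1.   0.4  0.6 -0.5] side [710.8 142.9] LR [674.4 171.6] [744.6 111.3]
yaw -0.08346197182096579 38.30160686102908
10 [702.  142.5] [ 0.2 -0.9  0.5  0.7 -0.6] side [706.4 137.6] LR [670.1 166.1] [740.  106.1]
yaw -0.08397032497150746 36.3047899098502
14 [700.  142.6] [ 0.1 -0.9  0.6  0.7 -0.8] side [701.9 132.3] LR [665.9 160.6] [735.4 100.9]
yaw -0.08453947206538819 34.30755530311708
axis tool
```

Request:
move_arm(
  dp=[
    [-7.5, -39, 0],
    [-7.5, -39, 0],
    [-7.5, -39, 0],
    [-7.5, -39, 0],
    [-7.5, -39, 0],
    [-7.5, -39, 0],
    [-7.5, -39, -20],
    [-8, -41.5, -30],
    [0, 0, -40],
    [0, 0, 0],
  ],
  rotation=[
    [0, 0, 0],
    [0, 0, 0],
    [0, 0, 0],
    [0, 0, 0],
    [0, 0, 0],
    [0, 0, 0],
    [0, 0, 0],
    [0, 0, 0],
    [0, 0, 0],
    [0, 0, 0],
  ],
  hand=[0.5, 0.5, 0.5, 0.5, 0.5, 0.5, 0.5, 0.5, 0.5, 0.5],
  newtons=30,
)

```text
clock: 6.8
eef_pos: [450.7, -185.1, 178.7]
eef_rot: [3.139, -0.006, 3.141]
wrist_force: [-1.0, -0.0, 1.1]
finger_gap: 47.1
finger_force: 0.0
```

```bash
python3 - <<'E'
from cell import manip, camera
import cv2,numpy as np
from h import *
s=manip.read_state(); print({k:np.round(s[k],3).tolist() for k in("clock","joints","eef_pos","eef_rot","wrist_force","finger_gap")})
c=camera("wrist"); np.savez("pics/w3.npz",**c,pos=s["eef_pos"],rot=s["eef_rot"])
W=wcam("pics/w3.npz"); im=c["image"][:,:,::-1].copy()
for i,p in enumerate(proj(W,[(455,-185,122),(455,-185,85),s["eef_pos"]])): print(p.round(1)); cv2.drawMarker(im,tuple(p.astype(int)),[(0,255,255),(0,255,0),(255,0,255)][i],0,8)
cv2.imwrite("pics/w3.png",cv2.resize(im,(800,600)))
E
```

```text
{'clock': 6.8, 'joints': [-0.465, 0.189, 1.724, 0.0, 1.235, -2.035], 'eef_pos': [450.669, -185.055, 178.727], 'eef_rot': [3.139, -0.006, 3.141], 'wrist_force': [-1.048, -0.043, 1.135], 'finger_gap': 47.133}
[253.7 212.2]
[253.7 200.4]
[253.7 233. ]
```

View pics/w3.png

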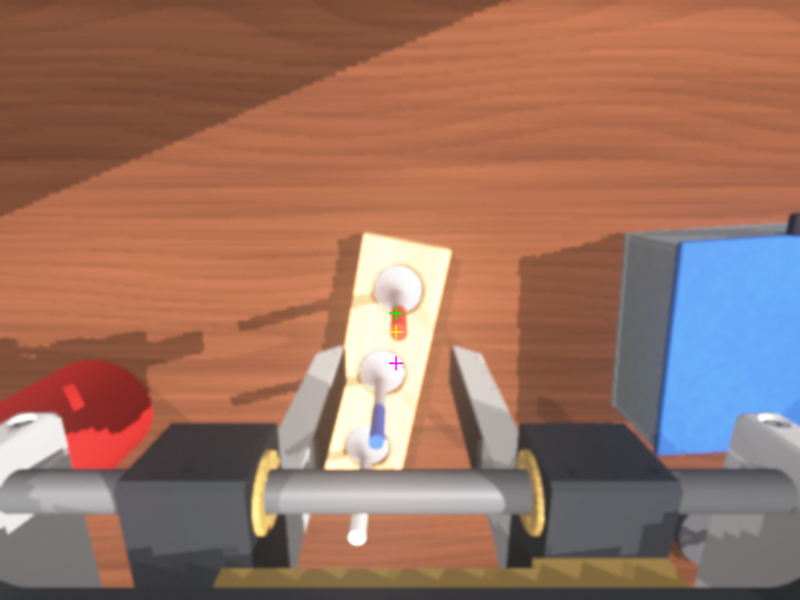

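The predicted stem end (396,331) matches the seen one (399,333), so the valve position is confirmed. Descending and gripping.

Request:
move_arm(
  dp=[
    [3, 0.5, -30],
    [0, 0, -35],
    [0, 0, -35],
    [0, 0, -30],
    [0, 0, 0],
    [0, 0, 0],
    [0, 0, 0],
    [0, 0, 0],
    [0, 0, 0],
  ],
  rotation=[
    [0, 0, 0],
    [0, 0, 0],
    [0, 0, 0],
    [0, 0, 0],
    [0, 0, 0],
    [0, 0, 0],
    [0, 0, 0],
    [0, 0, 0],
    [0, 0, 0],
  ],
  hand=[0.5, 0.5, 0.5, 0.5, 0.5, 0, 0, 0, 0],
  newtons=30,
)

```text
clock: 7.98
eef_pos: [455.9, -185.5, 51.8]
eef_rot: [-3.141, 0.0, -3.141]
wrist_force: [-0.7, 0.9, 0.4]
finger_gap: 10.2
finger_force: 1.9
```

Request:
move_arm(
  dp=[
    [0, 0, 0],
    [0, 0, 0],
    [0, 0, 15],
    [0, 0, 30],
    [0, 0, 40],
    [0, 0, 40],
    [0, 0, 40],
    [0, 0, 0],
  ],
  rotation=[
    [0, 0, 0],
    [0, 0, 0],
    [0, 0, 0],
    [0, 0, 0],
    [0, 0, 0],
    [0, 0, 0],
    [0, 0, 0],
    [0, 0, 0],
  ],
  hand=[0, 0, 0, 0, 0, 0, 0, 0],
  newtons=30,
)

```text
clock: 8.98
eef_pos: [456.6, -185.8, 219.9]
eef_rot: [-3.139, 0.005, -3.141]
wrist_force: [0.2, -0.6, -0.9]
finger_gap: 9.6
finger_force: 30.0
```

Request:
move_arm(
  dp=[
    [10, 34, 3],
    [10, 34, 3],
    [10, 34, 3],
    [10, 34, 3],
    [10, 34, 3],
    [10, 34, 3],
    [10, 34, 3],
    [10, 34, 3],
    [10, 34, 3],
    [10, 34, 3],
  ],
  rotation=[
    [0, 0, 0],
    [-0.008, -0.087, 0],
    [-0.008, -0.087, 0],
    [-0.008, -0.087, 0],
    [-0.008, -0.087, 0],
    [-0.008, -0.087, 0],
    [-0.008, -0.087, 0],
    [-0.008, -0.087, 0],
    [-0.008, -0.087, 0],
    [0, 0, 0],
  ],
  hand=[0, 0, 0, 0, 0, 0, 0, 0, 0, 0],
)

```text
clock: 10.22
eef_pos: [554.8, 155.6, 245.2]
eef_rot: [-3.064, 0.694, -3.112]
wrist_force: [0.4, -0.9, -1.2]
finger_gap: 9.6
finger_force: 30.0
```

Request:
move_arm(
  dp=[
    [0, 0, 0],
    [0, 0, 0],
    [0, 0, 0],
    [0, 0, 0],
  ],
  rotation=[
    [0, 0, 0],
    [0, 0, 0],
    [0, 0, 0],
    [0, 0, 0],
  ],
  hand=[0, 0, 0, 0],
)

```text
clock: 10.72
eef_pos: [555.8, 153.8, 246.5]
eef_rot: [-3.065, 0.695, -3.114]
wrist_force: [-0.0, 0.4, -0.5]
finger_gap: 9.3
finger_force: 30.0
```

```bash
python3 - <<'E'
from cell import manip, camera
import cv2,numpy as np
from h import *
s=manip.read_state(); print({k:np.round(s[k],3).tolist() for k in("clock","joints","eef_pos","eef_rot","wrist_force","finger_gap","finger_force")})
R=Rt.from_euler("xyz",s["eef_rot"]).as_matrix(); tz=R[:,2]; a=-.09; o=np.array([-np.cos(a)*np.cos(np.radians(50)),-np.sin(a)*np.cos(np.radians(50)),np.sin(np.radians(50))])
foc=np.array([665.8,145.5,120])+130*o; face=s["eef_pos"]+40*tz
print("tz",tz.round(3),"o",o.round(3),"ang",np.arccos(-tz@o).round(3),"face",face.round(1),"focus",foc.round(1),"diff",(foc-face).round(1))
end=s["eef_pos"]-70*tz
d=camera("side");t=camera("top")
print("side face,end",proj(C["side"],[face,end]).round(1).tolist(),"top",proj(C["top"],[face,end]).round(1).tolist())
def crop(im,x,y): return cv2.resize(im[y:y+120,x:x+80,::-1],(400,600),interpolation=cv2.INTER_CUBIC)
cv2.imwrite("pics/f.png",np.hstack([crop(d["image"],205,90),crop(t["image"],165,115)]))
E
```

```text
{'clock': 10.725, 'joints': [0.331, 0.025, 1.896, -0.472, 0.621, -0.938], 'eef_pos': [555.766, 153.801, 246.45], 'eef_rot': [-3.065, 0.695, -3.114], 'wrist_force': [-0.044, 0.408, -0.497], 'finger_gap': 9.274, 'finger_force': 30.0}
tz [ 0.641 -0.06  -0.766] o [-0.64   0.058  0.766] ang 0.002 face [581.4 151.4 215.8] focus [582.6 153.  219.6] diff [1.2 1.6 3.8]
side face,end [[236.4, 143.8], [214.2, 121.5]] top [[194.0, 173.4], [184.8, 195.0]]
```

View pics/f.png

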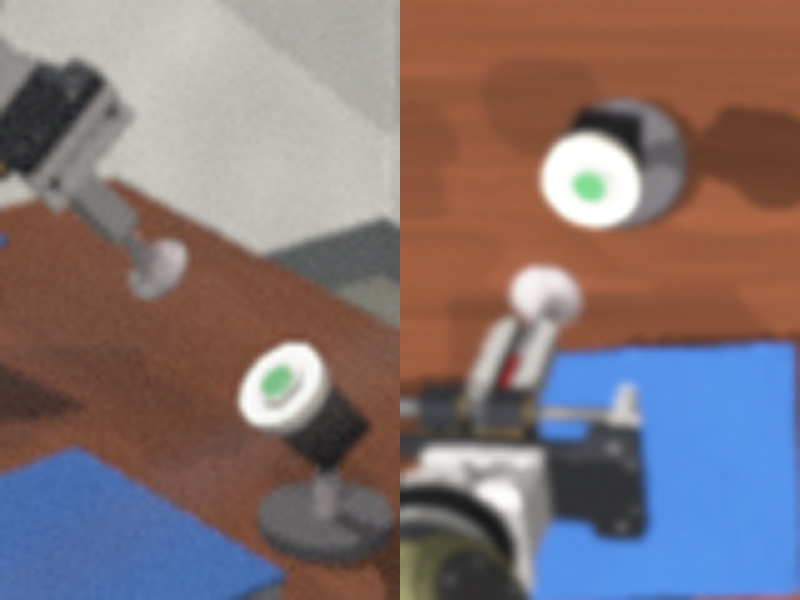

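The side crop shows the head facing the lens, on its axis, and clear of everything; the seen face position matches the prediction. One small correction, then I hold still.

Request:
move_arm(
  dp=[
    [1, 3, 4],
    [0, 0, 0],
    [0, 0, 0],
    [0, 0, 0],
    [0, 0, 0],
    [0, 0, 0],
  ],
  rotation=[
    [0, 0, -0.03],
    [0, 0, 0],
    [0, 0, 0],
    [0, 0, 0],
    [0, 0, 0],
    [0, 0, 0],
  ],
  hand=[0, 0, 0, 0, 0, 0],
)

```text
clock: 11.58
eef_pos: [556.8, 157.5, 250.4]
eef_rot: [-3.065, 0.695, 3.14]
wrist_force: [-0.5, -1.0, -0.9]
finger_gap: 9.1
finger_force: 30.0
```

```bash
python3 - <<'E'
from cell import manip
s=manip.read_state(); print(s["eef_pos"],s["qd"].round(3),s["finger_force"])
print(manip.sign_off())
E
```

```text
[556.80198065 157.52043256 250.40725446] [ 0.     0.001 -0.003 -0.     0.003  0.001] 29.999971389770508
the job is handed in; nothing more can be done
None
```

The job is handed in at about 11.6 s of the 58 s allowed: the lid is shut, and the red valve is held still in the gripper, facing the lens within a few mm of the 130 mm point by my own measurements (`sign_off` returned no verdict).

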